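# Test the bun kitchen's safety switch and set it again

## Robot

A 7-joint arm with a two-finger parallel gripper is mounted at the origin on the work surface. World frame = base frame: x ahead of the robot, y to its left, z up, the work surface at z = 0. Lengths are in m, angles in degrees, forces in N, time in s.
With the tool pointing down it reaches from about 0.425 to 0.95 m from the base axis. Payload 16.7 kg.
Tool frame: the origin (TCP) lies at the very end of the fingers, on their centre line; the grasp point (between the pads) lies 19 mm behind it; z points along the fingers, y is the line along which they close (so a half turn about z gives the same grasp; the last joint's range is limited). The gripper opens to 94 mm and grips with 3 to 60 N. Pads are 16 mm wide; open, the fingers measure 119 mm over their backs; the gripper's body (75 mm by 177 mm) begins 78 mm behind the grasp point.
Start: joints at [-80.128, 24.414, 4.234, 92.017, -1.954, 63.644, -3.845], TCP at [0.213, 0.64, 0.171] pointing down, gripper open.
Joint ranges: [-163.25, 163.25], [-28.42, 122.38], [-70.27, 78.77], [12.13, 141.07], [-58.53, 238.53], [9.26, 117.41], [-156.51, 156.51]. Speed limits (degrees/s): [108.29, 108.29, 136.94, 136.94, 172.46, 172.46, 172.46].

## Interface

Orientations are given as a 3x3 rotation matrix whose columns are the frame's x, y, z axes.
In Python, from workcell import arm gives the robot as it stands.
- The arm moves only by the tool arm_command, never from a script. Its argument "deltas" is a list of rows, each a list of 3 entries, a list of its own where there are three numbers: the shift along the tool's x, y, z in mm, then the turn, a rotation vector about the tool's x, y, z in rad, then the finger opening in mm, from 0 to 94. In form: [[[tx, ty, tz], [ax, ay, az], gripper], ...]. A call has 1 to 12 rows; each row shifts and turns the commanded pose from where the row before left it, along the tool's axes as they then stand; what a row does not reach is not made up. A row lasts 1/8 s, in which the tool goes at most 62.5 mm and 10.7 degrees, less where a joint would pass 70% of its speed; a pose out of reach is approached as far as the arm can. A call is refused whole if a number of a shift passes 62.5 or a number of a turn 0.188, either way. A call with a gripper value outside its range is refused whole. The fingers move at their own pace and stop on an object; the grip force is fixed at half the most. Time passes only in rows, so rows that do not move let the fingers close. It gives the time, the measured TCP pose, the force, the opening and the grip force at its end, in the units of the state.
- arm.sense(): the state, without advancing time (a new reading comes with each control period).
- arm.capture(name): name is "scene" or "top"; returns (picture, depth): 480x640x3 uint8, blue, green, red; 480x640 float32, m along the optical axis (not along the pixel's ray), 0 where there is no reading.
- arm.calibration(name): a dict with "camera_matrix" (3x3 intrinsics, pixels), "pose" (4x4, takes a point from camera to world coordinates). Camera axes: x right, y down, z forward; pixel columns grow to the right and rows downward; lengths in m; the calibration is good to about 2 mm. A picture is of the moment at which its call begins. calibration takes no time and is no camera call.
- arm.close_job(): hands the job in; it is judged then, once.
The state is a dict: "t": time; "qpos": joint angles; "qvel": joint speeds; "joint_torque": joint torques, N m; "tcp_pos": TCP position; "tool_rot": TCP orientation; "contact_force": force on the tool from outside, world axes, zero at the start; "moment": the same for the moment, N m; "grip_width": finger opening in m; "finger_force": force on a finger pad.
Only numpy, scipy, OpenCV 4.12 (cv2) and the standard library are available. Lean on these libraries where they do the work, as an engineer would, in place of code of your own. Each camera call takes 0.05 s, during which the arm holds its last target. There are 200 camera calls.

## Task

Test the steamers' safety switch, the wider grey box that has a round button beside its lever: push the test button squarely and gently right in until the lever drops by itself, and let the button go. Then lift the lever all the way up until it catches and stays up when you let go. Leave the plain isolator's lever beside it and the things on the table where they are.

Things in the scene. Friction and masses are not known exactly. Their poses are not given: they have to be found in the camera images.
- rcd: housing of the safety switch: grey wedge box fixed to the table, 150 deep (its x) x 220 wide (its y), 40 high in front, 127 at the back; sloping panel rises 30 degrees to the back. Origin: centre of its underside; x level, from low front to high back, y left seen from the front (robot's side), z up. Wider than the other grey box, with a round button beside its lever.
- button_top (a point): centre of the face of the test button: flat white round button, 44 diameter, 12 proud of a black collar (58 diameter) on the left of the panel; at rest x -16, y +65, z 111 in the housing's frame. This point's z is the panel's outward normal (30 degrees off vertical, leaning to the front), x runs up the slope. Slides in along -z and springs back. It breaks above 45 N.
- test_button (a joint): how far the test button is pushed in, m: 0 at rest, 0.008 at its slightly soft stop. Pushing it takes 3 to 9 N, more only at the stop. It trips the lever only in the last part of its travel (at 4.5 to 7 mm)
- rcd_lever (a joint): angle of the safety switch's lever, rad: 0 = up; held by the inner catch it rests at 0.02 to 0.1; 1.71 = dropped, level, pointing out over the front. A spring pulls it down. Lifting takes about 3 to 7 N at the bar, about 10 N in the last 0.4 rad as the catch gives way; it must come back to 0 or slightly past to be caught (stop at -0.07). Not caught, it drops again.
- rcd_bar (a point): middle of the lever's black cross bar, 14 diameter, along the housing's y. The lever is a U-shaped bail: bar and two side arms 10 thick, 80 apart (66 free between), bar 85 from the hinge axis. Up, it leans 8 degrees back from vertical, bar 188 high; dropped, the bar is 85 in front of the hinge and 104 high, with 40 or more free below. The bar may turn between the fingers.
- rcd_hinge (a point): point on the hinge axis of the lever, midway between its arms; the axis runs along the housing's y; in the housing's frame at x +11, y -45, z 104 mm. Axes as the housing's.
- isolator_bar (a point): middle of the cross bar of the plain isolator's lever, to be left alone: a like grey wedge box only 150 wide, with the same bail in its middle, at any angle, and no button.
- bun_tray_mid (a point): bystander: centre of a small aluminium tray with four buns, 200 x 150 x 50
- steamer_mid (a point): bystander: centre of a closed bamboo steamer basket, 174 diameter, 70 high
- oil_bottle_mid (a point): bystander: centre of an amber oil bottle, 64 diameter, 180 high

How it is judged:
By the outcome, as a careful person would: the job done as asked, in the order asked, and still so for the second after the job is handed in, with the robot touching nothing.
It also fails if it takes over 64 s, if anything falls off the work surface, if the arm or the gripper's body presses on something with over 40 N, if the wrist force passes 120 N, or if a joint passes its speed limit or range.

## Working session

There is one attempt and no reset: what is moved stays moved. The work goes in short steps, Python scripts to look and compute and a tool call to move; the robot and the scene stay as the last step left them, time stands still between calls to the robot, and variables do not carry over. Pictures are saved under pics/ and viewed, at most 10 in all, crops included, and the job is handed in when it is done.

Besides the shell and the picture viewer there is one more tool, called as name(argument=value, ...), one argument or row to a line, values as JSON. arm_command: Moves the arm, as the interface text tells. Its arguments: {"type":"object","properties":{"deltas":{"type":"array","items":{"type":"array"}}},"required":["deltas"]}

```bash
mkdir -p pics; python3 - <<'E'
from workcell import arm
import cv2,numpy as np
np.set_printoptions(precision=4,suppress=True)
for n in("scene","top"):
    p,d=arm.capture(n); cv2.imwrite(f"pics/{n}0.png",p); np.save(f"pics/{n}0.npy",d)
    c=arm.calibration(n); print(n,c["camera_matrix"],c["pose"],(d>0).mean())
s=arm.sense(); print(s)
E
```

```text
scene [[543.9261   0.     323.6729]
 [  0.     543.9261 232.5842]
 [  0.       0.       1.    ]] [[-0.84    0.458  -0.2909  1.1153]
 [ 0.5424  0.7214 -0.4305  0.7189]
 [ 0.0127 -0.5194 -0.8544  1.5686]
 [ 0.      0.      0.      1.    ]] 0.9961165364583333
top [[454.6269   0.     323.787 ]
 [  0.     454.6269 234.5227]
 [  0.       0.       1.    ]] [[ 0.006  -0.9938  0.111   0.4904]
 [-1.     -0.0063 -0.0024 -0.0157]
 [ 0.0031 -0.111  -0.9938  1.4035]
 [ 0.      0.      0.      1.    ]] 0.9960481770833334
{'t': 0.1, 'qpos': array([-80.1272,  24.4467,   4.2314,  92.0465,  -1.9539,  63.6438,
        -3.8458]), 'qvel': array([ 0.0103, -0.1296, -0.0463, -0.1284,  0.1009,  0.0995,  0.0411]), 'joint_torque': array([  0.0081, -93.7459,   3.6773, -45.5045,  -0.0485,   0.0168,
         0.0001]), 'tcp_pos': array([0.2134, 0.6399, 0.1701]), 'tool_rot': array([[-0.9486,  0.3163, -0.0003],
       [ 0.3163,  0.9486, -0.0011],
       [-0.0001, -0.0011, -1.    ]]), 'contact_force': array([-0.0361, -0.8396,  0.1526]), 'moment': array([ 0.0132, -0.0518, -0.001 ]), 'finger_force': 0.0, 'grip_width': 0.0943230667771888}
```

View pics/scene0.png

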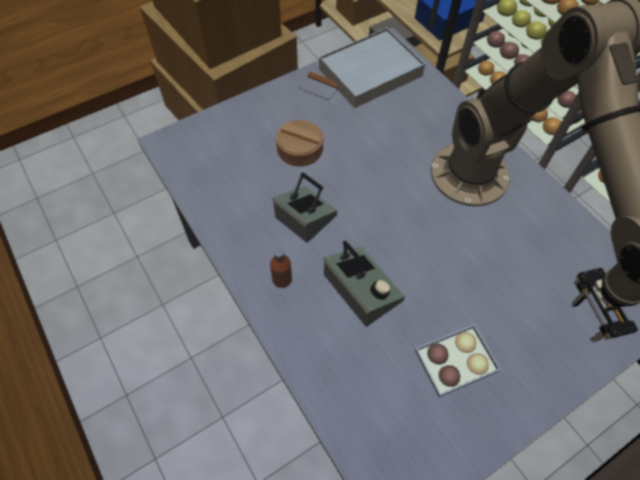

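View pics/top0.png

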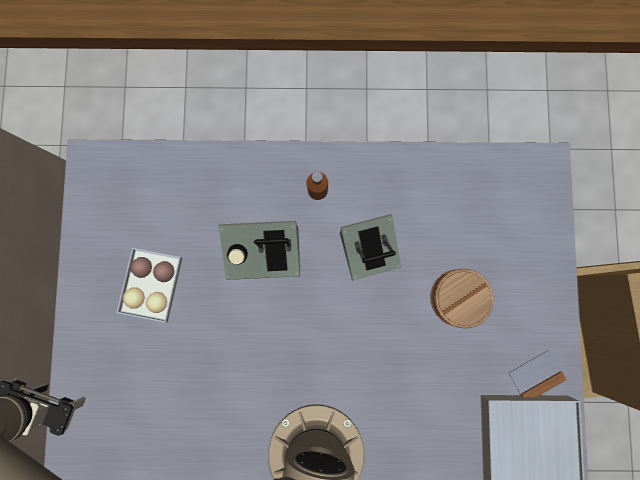

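Scene view: the safety switch is at about (362,283), with its button at (382,288) and its lever up at about (350,252). Top view: housing corners at about (220,226), (297,222), (300,276) and (227,279), button at (236,256), bar at about (273,241). The isolator is at (370,247). Next I'll measure the housing from both cameras.

```bash
cat > h.py <<'E'
from workcell import arm
import cv2,numpy as np
from scipy.optimize import least_squares
np.set_printoptions(precision=4,suppress=True)
def cloud(n,d):
    c=arm.calibration(n);K=c["camera_matrix"];P=c["pose"]
    v,u=np.mgrid[:480,:640]
    X=np.stack([(u-K[0,2])/K[0,0]*d,(v-K[1,2])/K[1,1]*d,d],-1)
    return X@P[:3,:3].T+P[:3,3]
def proj(n,p):
    c=arm.calibration(n);K=c["camera_matrix"];P=np.linalg.inv(c["pose"])
    q=np.atleast_2d(p)@P[:3,:3].T+P[:3,3]; q=q@K.T
    return q[:,:2]/q[:,2:]
E
python3 - <<'E'
from h import *
W={}
for n,(u0,u1,v0,v1) in {"top":(205,310,205,295),"scene":(310,420,230,335)}.items():
    p=cv2.imread(f"pics/{n}0.png"); d=np.load(f"pics/{n}0.npy"); X=cloud(n,d)
    S=np.zeros(d.shape,bool);S[v0:v1,u0:u1]=1
    S&=(d>0)
    hsv=cv2.cvtColor(p,cv2.COLOR_BGR2HSV)
    w=S&(hsv[...,2]>170)&(X[...,2]>.08)
    v,u=np.nonzero(w);print(n,"button px",u.mean(),v.mean(),w.sum(),"xyz med",np.median(X[w],0), (X[w].max(0)+X[w].min(0))/2)
    g=S&(X[...,2]>.03)
    # grey-green housing
    b,gr,r=[p[...,i].astype(int) for i in range(3)]
    h=g&(gr>b)&(gr>60)&(X[...,2]<.135)
    Q=X[h]
    A=np.c_[Q[:,:2],np.ones(len(Q))]; m=np.ones(len(Q),bool)
    for _ in range(8):
        k=np.linalg.lstsq(A[m],Q[m,2],rcond=None)[0]; m=abs(A@k-Q[:,2])<.006
    print(" plane",k,m.sum(),len(Q),"slope",np.degrees(np.arctan(np.hypot(k[0],k[1]))),"yaw",np.degrees(np.arctan2(k[1],k[0])))
    rect=cv2.minAreaRect(Q[m][:,:2].astype(np.float32)*1000);print(" rect",rect)
    bl=S&(X[...,2]>.15);print(" high pts",bl.sum(),np.median(X[bl],0) if bl.any() else "", X[bl].max(0) if bl.any() else "")
    c=p[v0:v1,u0:u1];cv2.imwrite(f"pics/{n}_c.png",cv2.resize(c,None,fx=5,fy=5,interpolation=cv2.INTER_CUBIC))
a=cv2.imread("pics/top_c.png");b=cv2.imread("pics/scene_c.png")
cv2.imwrite("pics/crops.png",np.hstack([cv2.resize(a,(400,343)),cv2.resize(b,(400,343))]))
E
```

```text
top button px 235.62874251497007 256.4011976047904 167 xyz med [0.5712 0.231  0.1131] [0.5718 0.2305 0.1124]
 plane [ 0.5727  0.0317 -0.2584] 2735 3158 slope 29.836959804433974 yaw 3.16523720097534
 rect ((589.8089599609375, 167.860595703125), (153.9750518798828, 220.15916442871094), 3.236466407775879)
 high pts 187 [0.6072 0.122  0.194 ] [0.6158 0.1676 0.2016]
scene button px 382.4390243902439 285.6341463414634 82 xyz med [0.5721 0.2332 0.1126] [0.5713 0.2338 0.1109]
 plane [ 0.5728  0.0326 -0.26  ] 1609 1983 slope 29.84556789459957 yaw 3.259189980683809
 rect ((592.040283203125, 169.12167358398438), (159.0657196044922, 221.55731201171875), 3.449152708053589)
 high pts 165 [0.6117 0.1269 0.193 ] [0.6193 0.1707 0.2042]
```

View pics/crops.png

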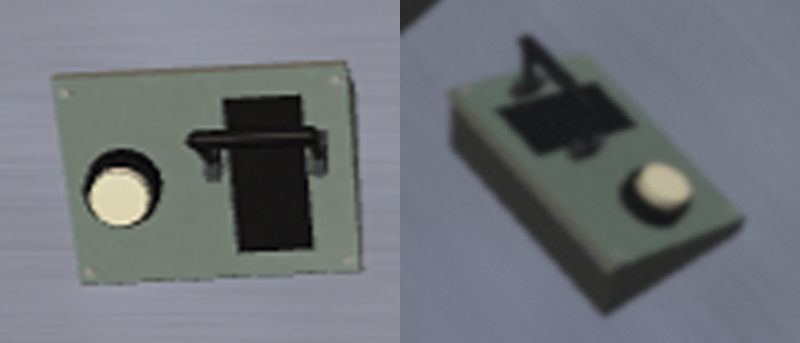

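Both views agree: yaw about 3.2°, housing centre about (0.590, 0.168), button about (0.5715, 0.232, 0.112). The model predicts (0.570, 0.232, 0.111), so it fits, and the lever is up. I'll swing over above everything with the fingers closed.

arm_command(
  deltas=[
    [[0, 0, -60], [0, 0, 0], 0],
    [[0, 0, -60], [0, 0, 0], 0],
    [[-50, 0, 0], [0, 0, 0.1], 0],
    [[-50, 0, 0], [0, 0, 0.1], 0],
    [[-50, 0, 0], [0, 0, 0.1], 0],
    [[-50, 0, 0], [0, 0, 0.1], 0],
    [[-50, 0, 0], [0, 0, 0.1], 0],
    [[-50, 0, 0], [0, 0, 0.1], 0],
    [[-50, 0, 0], [0, 0, 0.1], 0],
    [[-50, 0, 0], [0, 0, 0.1], 0],
    [[-50, 0, 0], [0, 0, 0.1], 0],
    [[-50, 0, 0], [0, 0, 0.1], 0],
  ],
)

```text
t: 1.6
tcp_pos: [0.5577, 0.3041, 0.2902]
tool_rot: [[-0.243, 0.97, -0.0], [0.97, 0.243, -0.001], [-0.0, -0.001, -1.0]]
contact_force: [0.2, 0.9, 0.5]
grip_width: 0.0007
finger_force: 0.0
```

```bash
cat >> h.py <<'E'
from scipy.spatial.transform import Rotation as Ro
YAW=np.radians(3.2);C=np.array([.5905,.1685,0])
Rh=Ro.from_euler('z',YAW).as_matrix()
def H(x,y,z): return C+Rh@(np.array([x,y,z])/1000)
def toolR(tilt):  # z down, y along housing x, then tilt about tool x (deg; 30 = square on panel)
    a=np.array([[0,1,0],[1,0,0],[0,0,-1.]])
    return Rh@a@Ro.from_euler('x',-tilt,degrees=True).as_matrix()
def togo(p,R):
    s=arm.sense();T=s["tool_rot"]
    print("t",s["t"],"tcp",s["tcp_pos"],"q",s["qpos"],"F",s["contact_force"],"w",s["grip_width"])
    print("shift(tool,mm)",T.T@(p-s["tcp_pos"])*1000,"turn",Ro.from_matrix(T.T@R).as_rotvec())
E
python3 - <<'E'
from h import *
R=toolR(30);B=np.array([.5712,.232,.112]);print(H(-16,65,111),R)
togo(B-R[:,2]*.06,R)
E
```

```text
[0.5709 0.2325 0.111 ] [[-0.0558  0.8647  0.4992]
 [ 0.9984  0.0483  0.0279]
 [ 0.      0.5    -0.866 ]]
t 1.6 tcp [0.5577 0.3041 0.2902] q [-53.8237  16.9746  25.168   89.7472  -7.3719  74.9685 -13.6309] F [0.1684 0.8675 0.5153] w 0.0006790261265742582
shift(tool,mm) [-67.5527 -33.8197 126.3214] turn [-0.5226 -0.0492  0.1854]
```

arm_command(
  deltas=[
    [[-34, -17, 20], [0, 0, 0.093], 0],
    [[-33, -17, 20], [0, 0, 0.093], 0],
    [[0, 0, 0], [-0.131, 0, 0], 0],
    [[0, 0, 0], [-0.131, 0, 0], 0],
    [[0, 0, 0], [-0.131, 0, 0], 0],
    [[0, 0, 0], [-0.131, 0, 0], 0],
    [[0, 0, 0], [0, 0, 0], 0],
  ],
)

```text
t: 2.48
tcp_pos: [0.5354, 0.2333, 0.2497]
tool_rot: [[-0.065, 0.864, 0.499], [0.998, 0.057, 0.032], [-0.0, 0.5, -0.866]]
contact_force: [0.5, 0.1, -0.5]
grip_width: 0.0004
finger_force: 0.0
```

```bash
python3 - <<'E'
from h import *
R=toolR(30);B=np.array([.5712,.232,.112])
togo(B-R[:,2]*.01,R)
E
```

```text
t 2.475 tcp [0.5354 0.2333 0.2497] q [-64.7711  -5.2066  21.1549 123.8304  31.8714  41.4622 -60.1176] F [ 0.4584  0.0608 -0.4961] w 0.0003556846548457458
shift(tool,mm) [ -3.5503 -37.9596 127.0677] turn [ 0.0002 -0.0044  0.0085]
```

arm_command(
  deltas=[
    [[-2, -19, 10], [0, -0.004, 0.008], 0],
    [[-1.5, -19, 25], [0, 0, 0], 0],
    [[0, 0, 35], [0, 0, 0], 0],
    [[0, 0, 30], [0, 0, 0], 0],
    [[0, 0, 20], [0, 0, 0], 0],
    [[0, 0, 5], [0, 0, 0], 0],
    [[0, 0, 0], [0, 0, 0], 0],
    [[0, 0, 0], [0, 0, 0], 0],
  ],
)

```text
t: 3.48
tcp_pos: [0.5674, 0.2317, 0.1242]
tool_rot: [[-0.054, 0.864, 0.5], [0.999, 0.046, 0.028], [0.001, 0.501, -0.866]]
contact_force: [1.5, 0.5, 0.4]
grip_width: 0.0005
finger_force: 0.0
```

```bash
python3 - <<'E'
from h import *
R=toolR(30);B=np.array([.5712,.232,.112])
togo(B,R)
p,d=arm.capture("scene");cv2.imwrite("pics/s1.png",cv2.resize(p[215:335,300:440],(700,600),interpolation=cv2.INTER_CUBIC))
E
```

```text
t 3.475 tcp [0.5674 0.2317 0.1242] q [-61.2975   9.1651  23.9253 129.1329  37.9133  21.6462 -68.3576] F [1.4848 0.5484 0.4045] w 0.0004908623379758335
shift(tool,mm) [ 0.065  -2.845  12.4897] turn [ 0.0009 -0.0001 -0.0022]
```

View pics/s1.png

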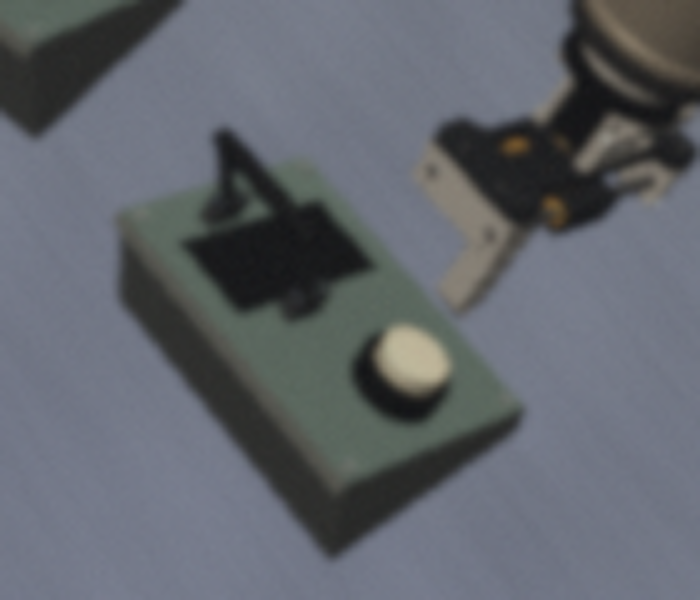

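The closed fingertip shows at crop (455,310), which is image (391,277). The button is at crop (412,358), image (382.4,286.6). The gap looks larger than I expected, so I'll check the projections.

```bash
python3 - <<'E'
from h import *
s=arm.sense();t=s["tcp_pos"]
for n in("scene","top"):
    p,d=arm.capture(n);cv2.imwrite(f"pics/{n}2.png",p)
    X=cloud(n,d);r=np.linalg.norm(X-t,axis=-1)
    print(n,"tcp px",proj(n,t),"btn px",proj(n,[.5712,.232,.112]))
    # points near tool axis, in tool frame
    L=(X-t)@s["tool_rot"]*1000
    m=(L[...,2]>-75)&(L[...,2]<8)&(abs(L[...,0])<45)&(abs(L[...,1])<60)
    for z0 in(-75,-50,-30,-15,-5,):
        k=m&(L[...,2]>z0)&(L[...,2]<z0+12)
        if k.any(): print(z0,k.sum(),L[k].min(0),np.median(L[k],0),L[k].max(0))
E
```

```text
scene tcp px [[383.9671 282.7386]] btn px [[382.5174 285.2495]]
-75 30 [ -8.2039 -16.3214 -74.3068] [  3.8608  12.174  -68.9073] [ 11.626   21.9459 -63.2411]
-50 25 [ -6.6033  -8.1487 -49.3273] [  7.4243   9.2727 -45.0633] [ 11.4816  15.143  -38.5215]
top tcp px [[234.5941 257.2521]] btn px [[235.3796 256.16  ]]
-50 6 [ -9.2599  -4.8548 -49.3873] [ -8.5322   5.1049 -45.7152] [ -7.2715   8.0637 -39.8808]
-5 2 [-22.6699  -0.6042   6.7079] [-20.3636   4.1777   6.8365] [-18.0572   8.9595   6.9651]
```

```bash
python3 - <<'E'
import cv2,numpy as np
a=cv2.imread("pics/top2.png")[190:310,195:335];b=cv2.imread("pics/scene2.png")[225:330,320:440]
cv2.imwrite("pics/c2.png",np.hstack([cv2.resize(a,(400,400),interpolation=2),cv2.resize(b,(400,400),interpolation=2)]))
E
```

```text
(no output)
```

View pics/c2.png

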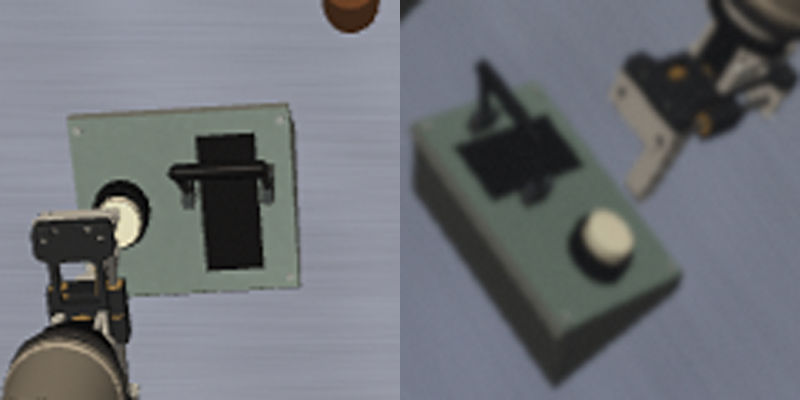

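The crops show the fingers ending at about (642,195), short of the button at (610,240). The depth also ends about 38 mm short of the reported TCP. I'll profile the tool in depth, now and in the start picture.

```bash
python3 - <<'E'
from h import *
s=arm.sense()
def prof(n,d,t,T,lab):
    X=cloud(n,d);L=(X-t)@T*1000
    print(lab)
    for z0 in range(-170,20,10):
        k=(abs(L[...,0])<100)&(abs(L[...,1])<100)&(L[...,2]>z0)&(L[...,2]<z0+10)&(X[...,2]>.135 if 'now' in lab else X[...,2]>.03)
        if k.any(): print(z0,k.sum(),L[k].min(0)[:2].round(),L[k].max(0)[:2].round())
for n in("scene","top"):
    prof(n,arm.capture(n)[1],s["tcp_pos"],s["tool_rot"],n+" now")
T=np.array([[-.9486,.3163,-.0003],[.3163,.9486,-.0011],[-.0001,-.0011,-1]])
for n in("scene","top"): prof(n,np.load(f"pics/{n}0.npy"),np.array([.2134,.6399,.1701]),T,n+" start")
E
```

```text
scene now
-170 138 [-32. -85.] [36. 94.]
-160 171 [-30. -83.] [35. 89.]
-150 150 [-32. -79.] [36. 86.]
-140 81 [-31. -80.] [35. 87.]
-130 1 [-33.  75.] [-33.  75.]
-110 6 [  8. -17.] [11.  4.]
-100 9 [  8. -12.] [12. 10.]
-90 12 [-4. -9.] [12. 19.]
-80 29 [-9. -9.] [12. 19.]
-70 25 [ -9. -15.] [12. 17.]
-60 27 [ -8. -12.] [12. 19.]
-50 49 [-98. -10.] [11. 75.]
-40 35 [-99.  -8.] [10. 75.]
-30 7 [-73.  55.] [-64.  64.]
-20 5 [-71.  47.] [-61.  56.]
-10 4 [-70.  42.] [-65.  48.]
0 6 [-69.  36.] [-65.  43.]
top now
-170 85 [-34. -87.] [34. 89.]
-160 205 [-34. -84.] [34. 87.]
-150 99 [-33. -75.] [34. 82.]
-140 61 [-33. -78.] [33. 82.]
-130 2 [-0. 20.] [10. 22.]
-120 1 [ 7. 13.] [ 7. 13.]
-110 6 [-9.  7.] [10. 13.]
-100 5 [-9.  3.] [ 9. 13.]
-90 2 [-5. 11.] [10. 11.]
-60 4 [-10. -10.] [-8. -1.]
-50 60 [-99.  -3.] [-7. 71.]
-40 12 [-85.  -6.] [-9. 70.]
-30 3 [-73.  45.] [-70.  51.]
-20 3 [-75.  40.] [-71.  45.]
-10 3 [-75.  33.] [-70.  34.]
0 1 [-75.  37.] [-75.  37.]
scene start
-170 204 [-37. -89.] [35. 90.]
-160 190 [-37. -81.] [19. 88.]
-150 167 [-36. -78.] [21. 82.]
-140 30 [-35. -79.] [-7. 82.]
-130 3 [ -5. -48.] [  2. -47.]
-120 8 [-13. -51.] [  5. -45.]
-110 11 [-11. -57.] [ -2. -45.]
-100 29 [-14. -57.] [ 3. 62.]
-90 36 [-13. -57.] [ 7. 60.]
-80 28 [-15. -57.] [ 6. 61.]
-70 35 [-12. -57.] [ 8. 61.]
-60 29 [-13. -56.] [ 8. 61.]
-50 23 [-12. -57.] [ 9. 61.]
-40 9 [-10. -55.] [ 4. 57.]
top start
-170 124 [-35. -88.] [32. 87.]
-160 211 [-35. -87.] [33. 90.]
-150 174 [-35. -83.] [27. 79.]
-140 54 [-33. -81.] [33. 80.]
-130 6 [-12.  48.] [-5. 52.]
-120 5 [-6. 48.] [-2. 50.]
-110 6 [-10.  48.] [ 1. 51.]
-100 15 [-11.  47.] [ 7. 56.]
-90 20 [-10. -60.] [10. 61.]
-80 27 [-10. -60.] [ 9. 59.]
-70 48 [-12. -60.] [11. 59.]
-60 37 [-10. -59.] [10. 58.]
-50 31 [-10. -59.] [ 8. 61.]
-40 12 [ -9. -53.] [ 7. 59.]
```

The tool's real fingertips are about 38 mm short of the reported TCP. Both cameras show it in two poses, and the gripper body is offset by the same amount. I'll work with that offset and find contact by force.

arm_command(
  deltas=[
    [[0, -2.8, 15], [0, 0, -0.002], 0],
    [[0, 0, 15], [0, 0, 0], 0],
    [[0, 0, 6], [0, 0, 0], 0],
    [[0, 0, 3], [0, 0, 0], 0],
    [[0, 0, 0], [0, 0, 0], 0],
    [[0, 0, 0], [0, 0, 0], 0],
  ],
)

```text
t: 4.47
tcp_pos: [0.5843, 0.2325, 0.0886]
tool_rot: [[-0.056, 0.864, 0.5], [0.998, 0.048, 0.028], [-0.0, 0.501, -0.866]]
contact_force: [0.0, 0.1, 0.6]
grip_width: 0.0007
finger_force: 0.0
```

```bash
python3 - <<'E'
from h import *
R=toolR(30);B=np.array([.5712,.232,.112])
togo(B+R[:,2]*.038,R)
p=[arm.capture(n)[0] for n in("top","scene")]
cv2.imwrite("pics/c3.png",np.hstack([cv2.resize(p[0][190:310,195:335],(400,400),interpolation=2),cv2.resize(p[1][225:330,320:440],(400,400),interpolation=2)]))
E
```

```text
t 4.475 tcp [0.5843 0.2325 0.0886] q [-60.3499  14.7982  25.2949 129.0425  39.9055  15.7047 -70.5866] F [0.0346 0.0802 0.5811] w 0.0006897131954584712
shift(tool,mm) [ 0.214   0.3145 11.2001] turn [ 0.0007  0.0001 -0.0001]
```

View pics/c3.png

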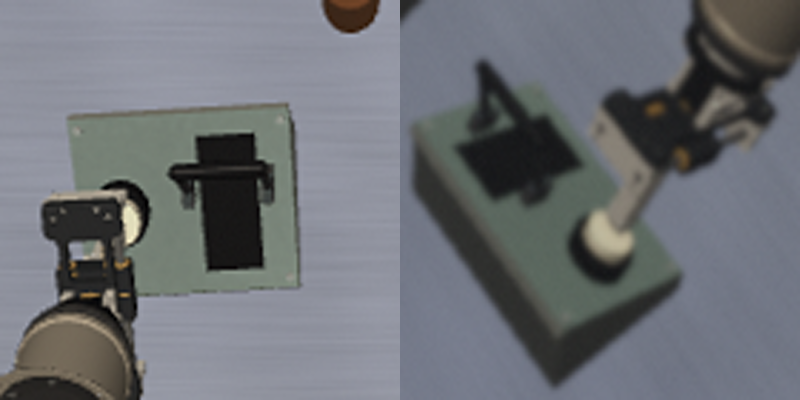

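The view confirms it: the closed fingers sit squarely over the button, about 11 mm off, with no contact yet. I'll creep in.

arm_command(
  deltas=[
    [[0, 0, 3], [0, 0, 0], 0],
    [[0, 0, 3], [0, 0, 0], 0],
    [[0, 0, 2], [0, 0, 0], 0],
    [[0, 0, 1], [0, 0, 0], 0],
    [[0, 0, 0], [0, 0, 0], 0],
  ],
)

```text
t: 5.2
tcp_pos: [0.5888, 0.2327, 0.0804]
tool_rot: [[-0.056, 0.865, 0.499], [0.998, 0.049, 0.027], [-0.001, 0.5, -0.866]]
contact_force: [-3.9, 0.4, 5.4]
grip_width: 0.0005
finger_force: 3.3
```

arm_command(
  deltas=[
    [[0, 0, 1], [0, 0, 0], 0],
    [[0, 0, 1], [0, 0, 0], 0],
    [[0, 0, 1], [0, 0, 0], 0],
    [[0, 0, 0], [0, 0, 0], 0],
  ],
)

```text
t: 5.7
tcp_pos: [0.5903, 0.2326, 0.0778]
tool_rot: [[-0.056, 0.865, 0.499], [0.998, 0.048, 0.027], [-0.001, 0.5, -0.866]]
contact_force: [-0.6, -0.2, 1.3]
grip_width: 0.0004
finger_force: 1.0
```

```bash
cat >> h.py <<'E'
def lever():
    for n in("top","scene"):
        p,d=arm.capture(n);cv2.imwrite(f"pics/{n}_l.png",p);X=cloud(n,d);L=(X-C)@Rh*1000
        k=(L[...,1]>-75)&(L[...,1]<-15)&(abs(L[...,0])<110)&(L[...,2]>40)
        off=L[...,2]-(104+(L[...,0]-11)*np.tan(np.radians(30)))
        k&=off>12
        print(n,"lever pts",k.sum(),np.median(L[k],0) if k.any() else "",L[k].min(0) if k.any() else "")
E
python3 - <<'E'
from h import *
lever();R=toolR(30);togo(np.array([.5712,.232,.112])+R[:,2]*.038,R)
E
```

```text
top lever pts 117 [ 12.5845 -44.9536 195.0871] [  5.92   -74.3389 187.1197]
scene lever pts 90 [ 16.8049 -45.2827 193.3067] [  6.8408 -74.7442 182.9656]
t 5.8 tcp [0.5903 0.2327 0.0778] q [-59.9529  16.6136  25.6314 128.8249  40.5112  13.9826 -71.289 ] F [-1.1114 -0.5106  1.4158] w 0.0004410706655126137
shift(tool,mm) [ 0.4065  0.5589 -1.1869] turn [0.0003 0.0007 0.0001]
```

arm_command(
  deltas=[
    [[0, 0, 1], [0, 0, 0], 0],
    [[0, 0, 1], [0, 0, 0], 0],
    [[0, 0, 0], [0, 0, 0], 0],
  ],
)

```text
t: 6.18
tcp_pos: [0.5913, 0.2328, 0.0761]
tool_rot: [[-0.056, 0.864, 0.5], [0.998, 0.049, 0.028], [-0.0, 0.5, -0.866]]
contact_force: [-4.4, -0.4, 6.6]
grip_width: 0.0005
finger_force: 3.9
```

arm_command(
  deltas=[
    [[0, 0, 1], [0, 0, 0], 0],
    [[0, 0, 1], [0, 0, 0], 0],
    [[0, 0, 0], [0, 0, 0], 0],
  ],
)

```text
t: 6.55
tcp_pos: [0.5921, 0.2329, 0.0748]
tool_rot: [[-0.056, 0.864, 0.5], [0.998, 0.048, 0.028], [-0.0, 0.5, -0.866]]
contact_force: [-16.7, -3.0, 23.7]
grip_width: 0.0004
finger_force: 14.7
```

```bash
python3 - <<'E'
from h import *
lever();R=toolR(30);togo(np.array([.5712,.232,.112])+R[:,2]*.038,R)
E
```

```text
top lever pts 106 [-76.2539 -45.1356 109.687 ] [-83.1716 -74.0968 101.5106]
scene lever pts 67 [-71.7912 -49.3489 108.0391] [-81.5496 -74.2926  99.7973]
t 6.65 tcp [0.5921 0.2329 0.0748] q [-59.8201  17.1179  25.7004 128.7554  40.7581  13.4693 -71.5749] F [-16.4033  -3.7221  22.9958] w 0.0005201720400790376
shift(tool,mm) [ 0.2238  0.4416 -4.6477] turn [ 0.0006  0.0001 -0.0001]
```

The lever has dropped: the bar is at x about -76, z about 104 in the housing frame. The push force at the stop was about 29 N, under the 45 N limit. I'll release the button, back off and turn upright.

arm_command(
  deltas=[
    [[0, 0, -5], [0, 0, 0], 0],
    [[0, 0, -15], [0, 0, 0], 0],
    [[0, 0, -40], [0, 0, 0], 0],
    [[0, 0, -55], [0, 0, 0], 0],
    [[0, 0, -55], [0, 0, 0], 0],
    [[0, 0, 0], [0.131, 0, 0], 50],
    [[0, 0, 0], [0.131, 0, 0], 50],
    [[0, 0, 0], [0.131, 0, 0], 50],
    [[0, 0, 0], [0.131, 0, 0], 50],
    [[0, 0, 0], [0, 0, 0], 50],
  ],
)

```text
t: 7.9
tcp_pos: [0.5091, 0.2274, 0.2206]
tool_rot: [[-0.053, 0.999, 0.002], [0.999, 0.053, -0.003], [-0.003, 0.002, -1.0]]
contact_force: [0.2, -0.8, -0.3]
grip_width: 0.0467
finger_force: 0.0
```

```bash
cat >> h.py <<'E'
def barp(th,e=36):
    a=np.radians(8)-th
    return H(11+85*np.sin(a),-45,104+85*np.cos(a))+np.array([0,0,-(19+e)/1000])
E
python3 - <<'E'
from h import *
lever();togo(barp(1.71)+[0,0,.1],toolR(0))
E
```

```text
top lever pts 104 [-76.3345 -45.5299 109.9039] [-83.2395 -74.3614 102.5232]
scene lever pts 81 [-72.375  -44.0262 109.1264] [-81.2691 -73.9384  99.2703]
t 8.0 tcp [0.5075 0.2274 0.2208] q [-58.9471  11.542   32.7817 105.6184  -6.6516  64.6712 -20.7412] F [ 0.1887  0.251  -0.5706] w 0.04936936150227893
shift(tool,mm) [-108.2358    5.5129   72.0668] turn [ 0.0033  0.0025 -0.0015]
```

arm_command(
  deltas=[
    [[-36, 2, 0], [0.003, 0.002, -0.001], 50],
    [[-36, 2, 0], [0, 0, 0], 50],
    [[-36, 1.5, 20], [0, 0, 0], 50],
    [[0, 0, 40], [0, 0, 0], 50],
    [[0, 0, 12], [0, 0, 0], 50],
    [[0, 0, 0], [0, 0, 0], 50],
    [[0, 0, 0], [0, 0, 0], 50],
  ],
)

```text
t: 8.88
tcp_pos: [0.5194, 0.1212, 0.1507]
tool_rot: [[-0.057, 0.998, 0.001], [0.998, 0.057, 0.002], [0.002, 0.001, -1.0]]
contact_force: [-0.4, 0.4, -0.1]
grip_width: 0.0498
finger_force: 0.0
```

```bash
python3 - <<'E'
from h import *
togo(barp(1.71),toolR(0))
s=arm.sense();I=[]
for n,(u0,v0) in(("top",(205,200)),("scene",(315,220))):
    p,d=arm.capture(n);X=cloud(n,d);L=(X-s["tcp_pos"])@s["tool_rot"]*1000
    k=(abs(L[...,0])<30)&(abs(L[...,1])<60)&(L[...,2]>-100)&(L[...,2]<-10)
    print(n,L[k].min(0),L[k].max(0))
    I.append(cv2.resize(p[v0:v0+110,u0:u0+110],(400,400),interpolation=2))
cv2.imwrite("pics/c4.png",np.hstack(I))
E
```

```text
t 8.875 tcp [0.5194 0.1212 0.1507] q [-50.1151  13.8717  35.4587 113.071   -9.7676  55.8488  -6.6741] F [-0.4364  0.3596 -0.1282] w 0.04982879686166543
shift(tool,mm) [ -1.9124  -0.5243 101.627 ] turn [ 0.0014 -0.0017  0.0013]Traceback (most recent call last):
  File "<stdin>", line 7, in <module>
    return umr_minimum(a, axis, None, out, keepdims, initial, where)
ValueError: zero-size array to reduction operation minimum which has no identity
```

arm_command(
  deltas=[
    [[-2, -0.5, 40], [0, 0, 0], 50],
    [[0, 0, 30], [0, 0, 0], 50],
    [[0, 0, 12], [0, 0, 0], 50],
    [[0, 0, 0], [0, 0, 0], 50],
    [[0, 0, 0], [0, 0, 0], 50],
  ],
)

```text
t: 9.55
tcp_pos: [0.5193, 0.1189, 0.0687]
tool_rot: [[-0.056, 0.998, 0.001], [0.998, 0.056, 0.002], [0.002, 0.001, -1.0]]
contact_force: [-0.4, -0.3, 0.2]
grip_width: 0.0504
finger_force: 0.0
```

```bash
python3 - <<'E'
from h import *
togo(barp(1.71),toolR(0))
I=[arm.capture(n)[0][v:v+110,u:u+110] for n,u,v in(("top",205,200),("scene",315,220))]
cv2.imwrite("pics/c4.png",np.hstack([cv2.resize(i,(400,400),interpolation=2) for i in I]))
E
```

```text
t 9.55 tcp [0.5193 0.1189 0.0687] q [-46.7317  20.5699  32.9169 117.2727 -15.4456  46.1941  -1.4735] F [-0.4261 -0.3108  0.2151] w 0.05036843052878515
shift(tool,mm) [ 0.5321 -0.2178 19.6291] turn [ 0.0014 -0.0016  0.0005]
```

View pics/c4.png

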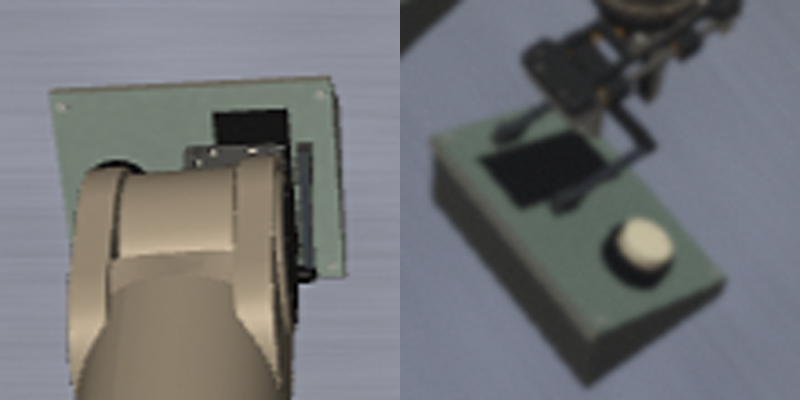

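In the scene crop the fingers (590,120) are between the side arms and straddle the dropped bar, seen at about (640,125). I'll go down to the grasp and close.

arm_command(
  deltas=[
    [[0.5, 0, 10], [0, 0, 0], 50],
    [[0, 0, 9], [0, 0, 0], 50],
    [[0, 0, 0], [0, 0, 0], 30],
    [[0, 0, 0], [0, 0, 0], 10],
    [[0, 0, 0], [0, 0, 0], 4],
    [[0, 0, 0], [0, 0, 0], 4],
    [[0, 0, 0], [0, 0, 0], 4],
  ],
)

```text
t: 10.52
tcp_pos: [0.5177, 0.119, 0.0485]
tool_rot: [[-0.056, 0.998, -0.002], [0.998, 0.056, 0.001], [0.001, -0.002, -1.0]]
contact_force: [-5.3, -0.9, 5.9]
grip_width: 0.0128
finger_force: 30.0
```

```bash
python3 - <<'E'
from h import *
togo(barp(1.71),toolR(0))
prev=barp(1.71)
for th in np.arange(1.61,-.08,-.12).tolist():
    b=barp(th);print(round(th,2),(Rh.T@(b-prev)*1000).round(1));prev=b
E
```

```text
t 10.525 tcp [0.5177 0.119  0.0485] q [-45.8081  22.324   31.9297 118.1024 -16.9251  44.0232  -0.2637] F [-5.3004 -0.882   5.9386] w 0.012752275236036273
shift(tool,mm) [ 0.318   1.4579 -0.5064] turn [-0.0015 -0.0011  0.0004]
1.61 [0.4 0.  8.5]
1.49 [ 1.6  0.  10.1]
1.37 [ 2.8 -0.   9.8]
1.25 [4.  0.  9.4]
1.13 [5.1 0.  8.8]
1.01 [ 6.1 -0.   8.2]
0.89 [7.  0.  7.4]
0.77 [7.9 0.  6.5]
0.65 [ 8.6 -0.   5.5]
0.53 [9.2 0.  4.4]
0.41 [ 9.6 -0.   3.3]
0.29 [10.   0.   2.1]
0.17 [10.2  0.   0.9]
0.05 [10.2 -0.  -0.3]
-0.07 [10.1 -0.  -1.5]
```

arm_command(
  deltas=[
    [[0, 0.4, -8.5], [0, 0, 0], 4],
    [[0, 1.6, -10], [0, 0, 0], 4],
    [[0, 2.8, -9.8], [0, 0, 0], 4],
    [[0, 4, -9.4], [0, 0, 0], 4],
    [[0, 5.1, -8.8], [0, 0, 0], 4],
    [[0, 6.1, -8.2], [0, 0, 0], 4],
    [[0, 0, 0], [0, 0, 0], 4],
  ],
)

```text
t: 11.4
tcp_pos: [0.5344, 0.12, 0.1034]
tool_rot: [[-0.056, 0.998, -0.008], [0.998, 0.056, 0.001], [0.001, -0.008, -1.0]]
contact_force: [-28.2, -1.2, 13.1]
grip_width: 0.0133
finger_force: 30.0
```

```bash
python3 - <<'E'
from h import *
togo(barp(1.01),toolR(0));lever()
E
```

```text
t 11.4 tcp [0.5344 0.12   0.1034] q [-46.9999  19.4662  34.0578 113.4012 -14.0041  51.5629  -2.3588] F [-28.2298  -1.1766  13.1158] w 0.013305760892021984
shift(tool,mm) [ 0.3169  4.7234 -0.3949] turn [-0.008  -0.0014  0.0006]
top lever pts 1763 [-61.7916 -45.6925 572.8807] [-109.991   -74.9517  274.8718]
scene lever pts 2759 [-30.552  -39.4549 514.1369] [-109.9779  -74.9833  138.9913]
```

The force shows the true arc sits about 4 mm higher and 1.5 mm nearer than I assumed. I'll correct for that and carry on.

arm_command(
  deltas=[
    [[0, 2, -6], [0, 0, 0], 4],
    [[0, 3.5, -5.5], [0, 0, 0], 4],
    [[0, 7.9, -6.5], [0, 0, 0], 4],
    [[0, 8.6, -5.5], [0, 0, 0], 4],
    [[0, 0, 0], [0, 0, 0], 4],
  ],
)

```text
t: 12.12
tcp_pos: [0.5597, 0.1214, 0.1282]
tool_rot: [[-0.056, 0.998, -0.002], [0.998, 0.056, 0.002], [0.002, -0.002, -1.0]]
contact_force: [-19.5, -0.8, 21.6]
grip_width: 0.0133
finger_force: 30.0
```

```bash
python3 - <<'E'
from h import *
togo(barp(.65)+[-.0015,0,.004],toolR(0))
E
```

```text
t 12.125 tcp [0.5597 0.1214 0.1282] q [-46.2864  19.8916  34.5338 109.2943 -13.7791  55.0155  -2.1342] F [-19.4815  -0.7927  21.5962] w 0.01330942777532828
shift(tool,mm) [0.4101 1.3623 1.0363] turn [-0.0024 -0.0019  0.0003]
```

arm_command(
  deltas=[
    [[0, 8.5, -6], [0, 0, 0], 4],
    [[0, 9.5, -4], [0, 0, 0], 4],
    [[0, 10, -2], [0, 0, 0], 4],
    [[0, 0, 0], [0, 0, 0], 4],
  ],
)

```text
t: 12.62
tcp_pos: [0.5891, 0.1227, 0.1401]
tool_rot: [[-0.056, 0.998, 0.0], [0.998, 0.056, 0.001], [0.001, 0.0, -1.0]]
contact_force: [-9.6, -0.5, 10.9]
grip_width: 0.0128
finger_force: 30.0
```

```bash
python3 - <<'E'
from h import *
togo(barp(.29)+[-.002,0,.006],toolR(0))
E
```

```text
t 12.625 tcp [0.5891 0.1227 0.1401] q [-44.7157  21.9167  34.4692 105.0674 -14.6049  57.4189  -1.0335] F [-9.6174 -0.5203 10.9143] w 0.012842393158620099
shift(tool,mm) [0.7104 0.2676 1.0584] turn [ 0.0002 -0.0013  0.0001]
```

arm_command(
  deltas=[
    [[0, 9, -1], [0, 0, 0], 4],
    [[0, 7, 0], [0, 0, 0], 4],
    [[0, 5, 0], [0, 0, 0], 4],
    [[0, 0, 0], [0, 0, 0], 4],
  ],
)

```text
t: 13.12
tcp_pos: [0.6101, 0.1238, 0.141]
tool_rot: [[-0.056, 0.998, 0.001], [0.998, 0.056, 0.001], [0.001, 0.001, -1.0]]
contact_force: [-4.7, -0.7, 6.2]
grip_width: 0.0133
finger_force: 30.0
```

arm_command(
  deltas=[
    [[0, 3, 0.5], [0, 0, 0], 4],
    [[0, 2, 0.5], [0, 0, 0], 4],
    [[0, 0, 0], [0, 0, 0], 4],
  ],
)

```text
t: 13.5
tcp_pos: [0.6149, 0.1241, 0.14]
tool_rot: [[-0.056, 0.998, 0.0], [0.998, 0.056, 0.001], [0.001, 0.001, -1.0]]
contact_force: [-7.3, -1.0, 6.7]
grip_width: 0.0128
finger_force: 30.0
```

```bash
python3 - <<'E'
from h import *
togo(barp(-.03)+[-.002,0,.006],toolR(0))
E
```

```text
t 13.5 tcp [0.6149 0.1241 0.14  ] q [-42.9859  24.4433  34.0651 101.7123 -15.8209  58.6063   0.2257] F [-7.3011 -1.0043  6.6809] w 0.012839017454619855
shift(tool,mm) [0.8444 1.4787 1.2432] turn [ 0.0005 -0.0011  0.0002]
```

arm_command(
  deltas=[
    [[0, 1.5, 0.3], [0, 0, 0], 4],
    [[0, 1.5, 0.3], [0, 0, 0], 4],
    [[0, 0, 0], [0, 0, 0], 4],
  ],
)

```text
t: 13.88
tcp_pos: [0.6177, 0.1242, 0.1394]
tool_rot: [[-0.056, 0.998, 0.0], [0.998, 0.056, 0.001], [0.001, 0.0, -1.0]]
contact_force: [-7.0, -1.3, 7.8]
grip_width: 0.013
finger_force: 30.0
```

arm_command(
  deltas=[
    [[0, 1.5, 0.3], [0, 0, 0], 4],
    [[0, 1, 0.2], [0, 0, 0], 4],
    [[0, 0, 0], [0, 0, 0], 4],
  ],
)

```text
t: 14.25
tcp_pos: [0.6202, 0.1243, 0.1389]
tool_rot: [[-0.056, 0.998, 0.0], [0.998, 0.056, 0.001], [0.001, 0.0, -1.0]]
contact_force: [-8.1, -1.2, 6.1]
grip_width: 0.0131
finger_force: 30.0
```

arm_command(
  deltas=[
    [[0, 1, 0.2], [0, 0, 0], 4],
    [[0, 1, 0.2], [0, 0, 0], 4],
    [[0, 0, 0], [0, 0, 0], 4],
  ],
)

```text
t: 14.62
tcp_pos: [0.6204, 0.1244, 0.1387]
tool_rot: [[-0.056, 0.998, -0.003], [0.998, 0.056, 0.001], [0.002, -0.003, -1.0]]
contact_force: [-21.3, -2.3, 20.9]
grip_width: 0.0127
finger_force: 30.0
```

arm_command(
  deltas=[
    [[0, 1, 0.2], [0, 0, 0], 4],
    [[0, 1, 0.2], [0, 0, 0], 4],
    [[0, 0, 0], [0, 0, 0], 4],
  ],
)

```text
t: 15.0
tcp_pos: [0.6204, 0.1244, 0.1385]
tool_rot: [[-0.056, 0.998, -0.007], [0.998, 0.056, 0.002], [0.002, -0.007, -1.0]]
contact_force: [-37.7, -3.9, 36.0]
grip_width: 0.0132
finger_force: 30.0
```

The stop is reached, so the lever has gone past the catch. I'll ease back to take the load off, then open.

arm_command(
  deltas=[
    [[0, -3, -2], [0, 0, 0], 4],
    [[0, -2, 0], [0, 0, 0], 4],
    [[0, -1.5, 0], [0, 0, 0], 4],
    [[0, 0, 0], [0, 0, 0], 4],
  ],
)

```text
t: 15.5
tcp_pos: [0.6173, 0.1241, 0.1395]
tool_rot: [[-0.056, 0.998, -0.0], [0.998, 0.056, 0.001], [0.001, -0.0, -1.0]]
contact_force: [-6.6, -1.8, -1.4]
grip_width: 0.0128
finger_force: 30.0
```

arm_command(
  deltas=[
    [[0, 0, 0], [0, 0, 0], 25],
    [[0, 0, 0], [0, 0, 0], 50],
    [[0, 0, 0], [0, 0, 0], 50],
    [[0, 0, 0], [0, 0, 0], 50],
  ],
)

```text
t: 16.0
tcp_pos: [0.6179, 0.1247, 0.1392]
tool_rot: [[-0.056, 0.998, 0.001], [0.998, 0.056, 0.001], [0.001, 0.001, -1.0]]
contact_force: [0.6, -0.1, -0.1]
grip_width: 0.0488
finger_force: 0.0
```

arm_command(
  deltas=[
    [[0, 0, -20], [0, 0, 0], 50],
    [[0, 0, -40], [0, 0, 0], 50],
    [[0, 0, -50], [0, 0, 0], 50],
    [[0, -60, -20], [0, 0, 0], 50],
    [[0, -60, 0], [0, 0, 0], 50],
    [[0, -60, 0], [0, 0, 0], 50],
    [[0, 0, 0], [0, 0, 0], 50],
    [[0, 0, 0], [0, 0, 0], 50],
  ],
)

```text
t: 17.0
tcp_pos: [0.4392, 0.1146, 0.2699]
tool_rot: [[-0.056, 0.998, 0.002], [0.998, 0.056, 0.003], [0.003, 0.002, -1.0]]
contact_force: [-0.0, 0.4, 0.8]
grip_width: 0.0502
finger_force: 0.0
```

```bash
python3 - <<'E'
from h import *
lever();s=arm.sense();print(s["t"],s["tcp_pos"],s["contact_force"])
a,b=cv2.imread("pics/top_l.png"),cv2.imread("pics/scene_l.png")
cv2.imwrite("pics/end.png",np.hstack([cv2.resize(a[150:350,100:400],(400,267)),cv2.resize(b[200:333,300:500],(400,267))]))
E
```

```text
top lever pts 654 [-83.3552 -57.5678 445.9407] [-109.9378  -74.9195  187.2591]
scene lever pts 1319 [-98.2385 -48.2138 585.9479] [-109.995   -74.96    183.3192]
17.1 [0.4395 0.1143 0.269 ] [ 0.7958 -0.509  -0.8371]
```

View pics/end.png

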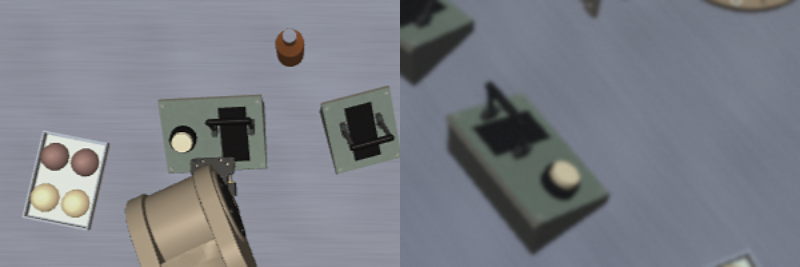

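The lever is up and held, with its bar at (230,123) in the top crop. The button is released at (181,143), the isolator and tray haven't moved, and the robot is clear. Handing in.

```bash
python3 -c "
from workcell import arm
print(arm.close_job())"
```

```text
the job is handed in; nothing more can be done
None
```

I pushed the test button until the lever dropped and let it go, then lifted the lever to its stop, where it caught and stayed up; handed in at about 17 s with nothing else touched (the fingertips proved about 36 mm short of the reported TCP, which I allowed for).

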